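# Press a hanger plate into a stretcher bar with bench locking pliers

## Task

Push the wooden stretcher bar gently home against the stop in the throat of the bench-mounted locking pliers. Squeeze the blue handle down over centre and firmly onto its stop, feeling for it, so that the jaw drives the brass hanger plate flush into the bar; let go, and leave the pliers locked by themselves for a couple of seconds. Then flick the red release lever down so that the handle springs fully open; the bar stays home. Never force the bar, the handle or the lever, and leave the jars and the tin where they stand.

Things in the scene. Friction and masses are not known exactly. Their poses are not given: they have to be found in the camera images.
- pliers: Steel locking pliers bolted upright on a dark 170 x 100 mm foot plate, 350 mm long, fixed to the table. Origin: on the table, 12 mm behind the jaw's pivot; +x runs along the tool to the mouth of the jaws, -x to the handles' tail, z up. Fixed lower handle: z 50 to 64 mm, x -30 to -165 mm, with a rubber-tipped stop bolt under the blue handle. Cheek plates, 40 mm wide, rise to z = 95 mm.
- throat (a point): Centre of the throat stop's face, at (20, 0, 54) mm in the pliers' frame; the bar's nose rests here when home. From it the lower jaw runs out as a level bed to x = 135 mm, 44 mm wide, top at z = 45 mm, with 10 mm high side guides (33 mm apart, to x = 100 mm). The upper jaw's 20 mm sprung rubber foot hangs over x = 60 mm, about 12 mm above the plate when open.
- bar: Pale wooden stretcher bar, 110 x 30 x 18 mm, 0.25 kg, loose on the bed between the guides, its x axis along the pliers' x. Origin: centre of its underside. Starts 15 to 40 mm short of home; home is nose against the stop, its origin at x = 75 mm of the pliers. Slides with 1 to 3 N. A brass hanger plate stands on it, 15 mm from its middle towards the throat.
- bar_nose (a point): Centre of the bar's inner end face (throat side), 9 mm above its underside.
- bar_end (a point): Centre of the bar's outer end face (x = +55 mm of the bar), 9 mm above its underside: push here towards the pliers' -x. It overhangs all guides.
- plate (a joint): Depth in m of the 26 x 24 x 2.5 mm brass hanger plate on the bar: 0 when it stands on its points 4 mm proud of the wood (its top then 6.5 mm above the wood), 0.004 fully flush. Driving it takes about 14 N at the plate; it stays where pressed.
- handle_press (a point): Point on the top of the blue handle, 120 mm from its pin, at about x = -120 mm in the pliers' frame, moving with it: press straight down here. Height: 153 mm sprung open, 125 mm at dead centre, 114 to 121 mm on the stop. The stop gives about 5 N per mm of robot travel.
- release (a joint): Angle in rad of the red release lever: 0 at rest, 0.45 fully down; sprung back to 0. Its axle is at (-160, 0, 83) mm in the pliers' frame. When locked, pressing it with 3 to 10 N past about 0.3 lifts the blue handle back over centre, and the handle springs open.
- release_tab (a point): Middle of the top of the red tab of the release lever, 30 x 26 mm, 42 mm beyond the axle towards the pliers' -x, at (-202, 0, 98) mm at rest and moving with it: press down here, up to 19 mm.
- brush_jar: Green glass jar, 72 mm across and 105 mm tall, brushes standing out to 210 mm. Origin: centre of its underside. Leave alone.
- paint_tin: Paint tin, 86 mm across, 86 mm tall, pale band and red paint drip. Origin: centre of its underside. Leave alone.
- varnish_jar: Amber jar with white cap, 60 mm across, 75 mm tall. Origin: centre of its underside. Leave alone.
- handle: Blue upper handle, 24 mm wide, 16 mm thick. Origin: its pin on the jaw; it reaches 150 mm along its own -x. Sprung open, it slopes up 0.37 rad towards its tail; locked it is about level. It resists at handle_press with up to 12 to 20 N half-way, falling to nothing at dead centre, then drops on by itself; its stop, a few mm past centre, varies and must be felt: press 10 to 18 N on it.
Mind the look-alikes: they are no part of the job. Of the things shaped like the bar, the wooden one is meant.

How it is judged:
On the way, in this order (a step that is already met when the one before it is completed fails the run):
1. the bar is home against the throat stop (gap under 2 mm) while the handle is still up and the plate still proud (x of bar_nose in the frame of pliers below 0.022 m and height (world z) of handle_press above 0.145 m and value of joint plate below 0.001 m), for 0.1 s.
2. the handle is pressed firmly onto its stop, past centre, with over 7 N (height (world z) of handle_press below 0.123 m and contact force between the fingers and handle above 7 N), for 0.05 s.
3. the handle stands locked over centre by itself, untouched, for a second, with the plate driven flush and the bar home (height (world z) of handle_press below 0.1235 m and value of joint plate above 0.0032 m and contact force between the fingers and handle below 0.3 N and x of bar_nose in the frame of pliers below 0.0225 m), for 1 s.
4. the release lever is pressed while the handle is still locked (value of joint release above 0.1 rad and height (world z) of handle_press below 0.132 m).
5. the handle springs open (height (world z) of handle_press above 0.149 m), for 0.1 s.
At the end, for the whole second after the job is handed in: The handle is fully open (handle_press above 149 mm), the release lever back at rest (under 0.06 rad), the plate flush (at least 3.2 of 4 mm), and the bar lies at rest on the bed within 4.5 mm of the throat stop (height (world z) of handle_press above 0.149 m and value of joint release below 0.06 rad and value of joint plate above 0.0032 m and x of bar_nose in the frame of pliers below 0.0245 m and z of bar_nose in the frame of pliers below 0.058 m and linear speed of bar below 0.02 m/s); the robot touches nothing.
It fails at once if the bar is forced: over 25 N between the fingers and the bar (contact force between the fingers and bar above 25 N).
It fails at once if the handle is forced: over 26 N between the fingers and the handle (contact force between the fingers and handle above 26 N).
It fails at once if the release lever is forced: over 25 N between the fingers and the lever (contact force between the fingers and release above 25 N).
It fails at once if the brush jar, the paint tin or the varnish jar is moved over 20 mm (distance of any of brush_jar, paint_tin, varnish_jar from where it was at the start of the episode above 0.02 m).
It also fails if it takes over 62 s, if anything falls off the work surface, if the arm or the gripper's body presses on something with over 40 N, if the wrist force passes 120 N, or if a joint passes its speed limit or range.

## Robot

A 6-joint arm with a two-finger parallel gripper is mounted at the origin on the work surface. World frame = base frame: x ahead of the robot, y to its left, z up, the work surface at z = 0. Lengths are in m, angles in rad, forces in N, time in s.
With the tool pointing down it reaches from about 0.375 to 0.9 m from the base axis. Payload 3.1 kg.
Tool frame: the origin (TCP) lies on the front face of the gripper's body, between the roots of the fingers; the fingertips stand 70 mm ahead of it and the grasp point (between the pads) lies 51 mm ahead of it; z points along the fingers, y is the line along which they close (so a half turn about z gives the same grasp; the last joint's range is limited). The gripper opens to 87 mm and grips with 3 to 60 N. Pads are 19 mm wide; open, the fingers measure 117 mm over their backs; the gripper's body (75 mm by 190 mm) begins 51 mm behind the grasp point.
Start: joints at [0.949, 0.527, 1.433, -0, 1.181, -0.178], TCP at [0.268, 0.564, 0.292] pointing down, gripper open.
Joint ranges: [-3.08, 3.08], [-0.75, 2.2], [0.22, 2.44], [-1.43, 4.57], [0, 2.65], [-2.85, 2.85]. Speed limits (rad/s): [2.79, 2.79, 3.14, 3.14, 3.14, 3.14].

## Interface

Orientations are given as a unit quaternion [x, y, z, w].
In Python, from rig import robot, cams, ticket gives the robot as it stands. The module is installed in compiled form; this text tells all that it offers.
- The arm moves only by the shell command python3 -m crank 'ROWS' [FORCE]. ROWS is JSON, a list of rows, each a list of 7 numbers: the shift along the tool's x, y, z in cm, then the turn, a rotation vector about the tool's x, y, z in rad, then the closure, from 0 (fully open) to 1 (shut). A call has 1 to 5 rows; each row shifts and turns the commanded pose from where the row before left it, along the tool's axes as they then stand; what a row does not reach is not made up. A row lasts 1/8 s, in which the tool goes at most 62.5 mm and 10.7 degrees, less where a joint would pass 70% of its speed; a pose out of reach is approached as far as the arm can. A call is refused whole if a number of a shift passes 6.25 or a number of a turn 0.188, either way. A call with a gripper value outside its range is refused whole. The fingers move at their own pace and stop on an object; FORCE is the grip in N (left out, the last holds). Time passes only in rows, so rows that do not move let the fingers close. It gives the time, the measured TCP pose, the force, the opening and the grip force at its end, in the units of the state.
- robot.get_obs(): the state, without advancing time (a new reading comes with each control period).
- cams.camera(name): name is "side" or "top" or "wrist"; returns the picture (400x640x3 uint8, red, green, blue); there is no depth.
- cams.camera_info(name): a dict with "intrinsics" (3x3 intrinsics, pixels), "pose" (4x4, takes a point from camera to world coordinates). Camera axes: x right, y down, z forward; pixel columns grow to the right and rows downward; lengths in m; the calibration is good to about 2 mm. A picture is of the moment at which its call begins: read the wrist's pose just before it. camera_info takes no time and is no camera call; for the wrist camera it gives the pose at the moment of the call.
- ticket.hand_in(): hands the job in; it is judged then, once.
The state is a dict: "time": time; "q": joint angles; "joint_velocities": joint speeds; "joint_torque": joint torques, N m; "position": TCP position; "tool_rot": TCP orientation; "ft_force": force on the tool from outside, world axes, zero at the start; "moment": the same for the moment, N m; "grip_width": finger opening in m; "grip_force": force on a finger pad.
Only numpy, scipy, OpenCV 4.12 (cv2) and the standard library are available. Lean on these libraries where they do the work, as an engineer would, in place of code of your own. Each camera call takes 0.05 s, during which the arm holds its last target. There are 200 camera calls.

## Working session

There is one attempt and no reset: what is moved stays moved. The work goes in short steps, Python scripts to look and compute and a shell command to move; the robot and the scene stay as the last step left them, time stands still between calls to the robot, and variables do not carry over. Pictures are saved under pics/ and viewed, at most 10 in all, crops included, and the job is handed in when it is done.

```bash
mkdir -p pics
python3 - <<'E'
from rig import robot,cams
import cv2,numpy as np
for n in("top","side"):
    im=cams.camera(n); cv2.imwrite(f"pics/{n}0.png",im[:,:,::-1]); i=cams.camera_info(n)
    print(n,np.round(i["intrinsics"],1).tolist(),np.round(i["pose"],3).tolist())
o=robot.get_obs();print(o)
E
```

```text
top [[370.0, 0.0, 321.0], [0.0, 370.0, 195.3], [0.0, 0.0, 1.0]] [[-0.029, -0.996, 0.08, 0.469], [-1.0, 0.028, -0.008, -0.07], [0.006, -0.08, -0.997, 1.081], [0.0, 0.0, 0.0, 1.0]]
side [[478.3, 0.0, 319.9], [0.0, 478.3, 197.1], [0.0, 0.0, 1.0]] [[-0.996, -0.08, 0.045, 0.51], [-0.09, 0.773, -0.628, 0.742], [0.016, -0.629, -0.777, 1.112], [0.0, 0.0, 0.0, 1.0]]
{'time': 0.1, 'q': array([ 9.48514774e-01,  5.28379010e-01,  1.43376273e+00, -4.93071928e-05,
        1.18138779e+00, -1.78435801e-01]), 'joint_velocities': array([-0.00105963, -0.00073724, -0.00212136,  0.00073969,  0.00100347,
       -0.00028535]), 'joint_torque': array([-2.64106866e-04, -4.40984201e+01, -1.77150875e+01,  6.34846534e-02,
        5.33904636e-02, -7.05030675e-05]), 'position': array([0.26802456, 0.56403862, 0.29136942]), 'tool_rot': array([ 2.20096493e-01,  9.75477624e-01, -9.00741539e-04, -3.56451785e-04]), 'ft_force': array([0.37702081, 0.25735147, 0.82246559]), 'moment': array([-0.00128514,  0.00601562, -0.01212445]), 'grip_force': 0.0, 'grip_width': 0.0871902216671479}
```

View pics/top0.png

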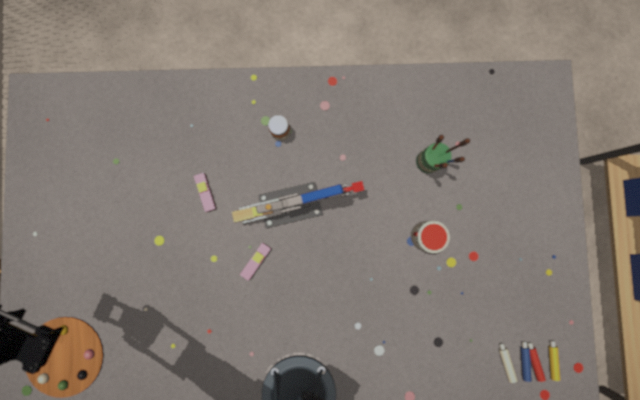

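View pics/side0.png

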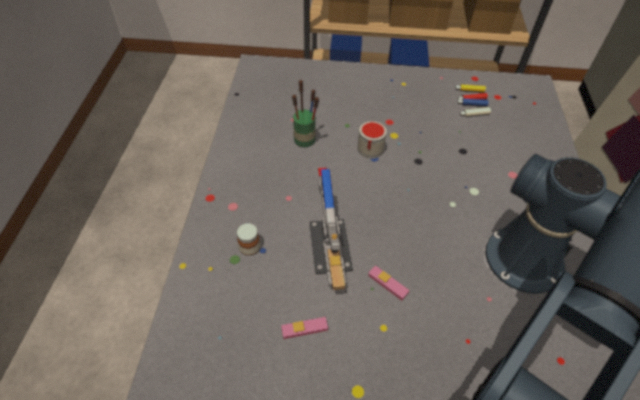

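The top view shows the pliers lying along world y: the bar's outer end is at about (236,216), the blue handle at (322,195) and the red tab at (357,187). The pink bars, jars and tin are all clear of it. In the side view the bar end is at about (338,285) and the tab at (321,172).

```bash
cat > h.py <<'E'
import numpy as np,cv2
from rig import robot,cams
def ray(n,uv,z,info=None):
    i=info or cams.camera_info(n);P=np.array(i["pose"]);d=P[:3,:3]@np.linalg.solve(np.array(i["intrinsics"]),[*uv,1]);return P[:3,3]+d*(z-P[2,3])/d[2]
def tri(a,b):
    A=[];B=[]
    for n,uv in(a,b):
        i=cams.camera_info(n);P=np.array(i["pose"]);d=P[:3,:3]@np.linalg.solve(np.array(i["intrinsics"]),[*uv,1]);d/=np.linalg.norm(d);M=np.eye(3)-np.outer(d,d);A.append(M);B.append(M@P[:3,3])
    return np.linalg.solve(sum(A),sum(B))
def masks(im,roi):
    h=cv2.cvtColor(im,cv2.COLOR_RGB2HSV);x0,y0,x1,y1=roi;R=np.zeros(h.shape[:2],np.uint8);R[y0:y1,x0:x1]=1
    f=lambda lo,hi:cv2.inRange(h,lo,hi)*R
    return dict(red=f((0,150,60),(6,255,255))|f((172,150,60),(180,255,255)),blue=f((100,120,40),(125,255,255)),wood=f((12,70,120),(30,255,255)))
E
python3 - <<'E'
from h import *
for n,roi in(("top",(225,170,375,235)),("side",(300,155,360,300))):
    im=cv2.cvtColor(cv2.imread(f"pics/{n}0.png"),cv2.COLOR_BGR2RGB)
    for k,m in masks(im,roi).items():
        cs=sorted(cv2.findContours(m,0,2)[0],key=cv2.contourArea)[-2:]
        for c in cs: print(n,k,cv2.contourArea(c),[np.round(v,1) for v in cv2.minAreaRect(c)], np.round(cv2.boxPoints(cv2.minAreaRect(c)),1).tolist(), [np.round(ray(n,cv2.minAreaRect(c)[0],z),3) for z in(.063,.098)])
    x0,y0,x1,y1=roi;cv2.imwrite(f"pics/{n}0c.png",cv2.resize(cv2.imread(f"pics/{n}0.png")[y0:y1,x0:x1],None,fx=4,fy=4,interpolation=cv2.INTER_CUBIC))
E
```

```text
top red 83.0 [array([353.5, 187.2]), array([ 8.4, 17.5]), np.float64(78.7)] [[344.20001220703125, 184.8000030517578], [361.29998779296875, 181.3000030517578], [362.8999938964844, 189.60000610351562], [345.79998779296875, 193.0]] [array([ 0.57 , -0.169,  0.063]), array([ 0.567, -0.165,  0.098])]
top blue 288.0 [array([321.7, 193.4]), array([ 8.6, 40.1]), np.float64(75.1)] [[301.20001220703125, 194.39999389648438], [340.0, 184.10000610351562], [342.20001220703125, 192.39999389648438], [303.5, 202.6999969482422]] [array([ 0.556, -0.08 ,  0.063]), array([ 0.553, -0.08 ,  0.098])]
top wood 23.0 [array([268. , 206.5]), array([5., 6.]), np.float64(90.0)] [[265.0, 204.0], [271.0, 204.0], [271.0, 209.0], [265.0, 209.0]] [array([0.524, 0.068, 0.063]), array([0.522, 0.064, 0.098])]
top wood 213.0 [array([251.5, 212.6]), array([10.2, 38.4]), np.float64(78.1)] [[231.60000610351562, 211.5], [269.20001220703125, 203.60000610351562], [271.29998779296875, 213.60000610351562], [233.6999969482422, 221.5]] [array([0.508, 0.114, 0.063]), array([0.507, 0.108, 0.098])]
side red 4.5 [array([319.5, 171.5]), 
[... 247 characters left out ...]
[320.70001220703125, 170.3000030517578], [328.79998779296875, 169.3000030517578], [333.20001220703125, 206.0], [325.20001220703125, 206.89999389648438]] [array([ 0.554, -0.141,  0.063]), array([ 0.552, -0.111,  0.098])]
side wood 26.5 [array([333.5, 236. ]), array([6., 5.]), np.float64(90.0)] [[331.0, 233.0], [336.0, 233.0], [336.0, 239.0], [331.0, 239.0]] [array([0.523, 0.023, 0.063]), array([0.523, 0.047, 0.098])]
side wood 394.5 [array([335.5, 267.5]), array([39.2, 13. ]), np.float64(79.5)] [[325.6000061035156, 249.39999389648438], [338.29998779296875, 247.10000610351562], [345.5, 285.6000061035156], [332.70001220703125, 288.0]] [array([0.511, 0.118, 0.063]), array([0.511, 0.139, 0.098])]
```

View pics/top0c.png

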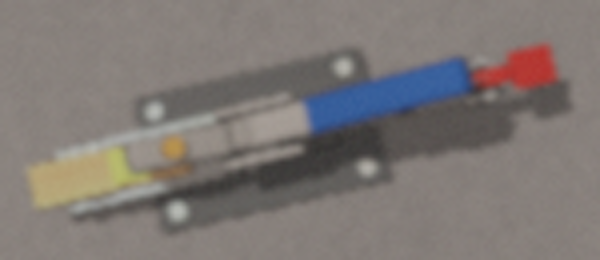

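The crop shows the four foot bolts, the red tab at full-frame (357.8,186.5), and the bar's outer top edge centred at about (233.1,217.5).

Run:
```python
from h import *
f=lambda u,v,z:ray("top",(225+u/4,170+v/4),z)
tab=f(531,66,.098);be=f(32.5,190,.063);b=np.array([f(*p,.01) for p in((154,110),(344,66),(368,168),(178,211))])
hd=f(308,116,.112);ht=f(466,76,.165)
print("tab",tab,"barend",be,"bolts",b,b.mean(0),sep="\n")
yaw=lambda d:np.degrees(np.arctan2(d[1],d[0]))
print(yaw(be-tab),yaw(b[0]-b[1]),yaw(b[3]-b[2]),yaw(hd-ht),np.linalg.norm((be-tab)[:2]))
e=(be-tab)[:2];e/=np.linalg.norm(e);o=tab[:2]+.202*e
print("origin",o,"barend x",(be[:2]-o)@e, "lat bolts",(b.mean(0)[:2]-o)@[-e[1],e[0]],(b.mean(0)[:2]-o)@e,"press",o-.12*e, "lat h",(hd[:2]-o)@[-e[1],e[0]],(ht[:2]-o)@[-e[1],e[0]])
print(tri(("top",(233.1,217.5)),("side",(339,287))))
```

```text
tab
[ 0.56851156 -0.17675952  0.098     ]
barend
[0.49617022 0.16456861 0.063     ]
bolts
[[ 0.5529945   0.08829267  0.01      ]
 [ 0.58120085 -0.05024832  0.01      ]
 [ 0.50657674 -0.06564615  0.01      ]
 [ 0.4794708   0.07218295  0.01      ]]
[0.53006072 0.01114529 0.01      ]
101.9662379917787 101.50788856771025 101.12599755819207 100.30685182383183 0.3489099668545416
origin [0.52662984 0.02085101] barend x 0.14690996685454155 lat bolts -0.001343993965502949 -0.010206156387752244 press [ 0.55151007 -0.09654138] lat h -0.0012880120865192439 0.0016893376359972806
[0.49753696 0.16676748 0.05355278]
```

```bash
cat >> h.py <<'E'
from scipy.spatial.transform import Rotation as Ro
YAW=np.radians(101.6);O=np.array([.5275,.0195])
E2=np.array([[np.cos(YAW),-np.sin(YAW)],[np.sin(YAW),np.cos(YAW)]])
def go(px,py,tipz):
    o=robot.get_obs();R=Ro.from_quat(o["tool_rot"]).as_matrix()
    t=np.r_[O+E2@[px,py],tipz+.07];W=np.c_[E2[0]*0,E2[0]*0,E2[0]*0] if 0 else None
    Rt=np.c_[[*E2[:,0],0],[*-E2[:,1],0],[0,0,-1]]
    print("shift cm",np.round(R.T@(t-o["position"])*100,2),"turn",np.round(Ro.from_matrix(R.T@Rt).as_rotvec(),3),"tip in pliers",np.round(np.r_[E2.T@(o["position"][:2]-O),o["position"][2]-.07]*1000,1),"F",np.round(o["ft_force"],2),"t",o["time"])
E
python3 -m crank '[[-4.2,-2.7,0,0,0,0.185,1],[-4.6,-2,0,0,0,0.185,1],[-4.9,-1.1,0,0,0,0.185,1],[-5,0,0,0,0,0.185,1],[-5,0.7,0,0,0,0.185,1]]' 20
python3 -c "from h import *;go(.185,0,.15)"
```

```text
time: 0.72
position: [0.3988, 0.3485, 0.292]
tool_rot: [0.634, 0.773, -0.0, -0.0]
ft_force: [1.0, 0.3, -0.7]
grip_width: 0.0447
grip_force: 0.0
shift cm [-16.28   6.1    7.2 ] turn [-0.     0.    -0.006] tip in pliers [348.2  59.9 222. ] F [ 1.01  0.25 -0.69] t 0.725
```

```bash
python3 -m crank '[[-5.4,2,2,0,0,0,1],[-5.4,2,2,0,0,0,1],[-5.4,2,2,0,0,0,1],[0,0,0,0,0,0,1]]' 20 >/dev/null
python3 - <<'E'
from h import *
go(.165,0,.052)
im=cams.camera("wrist");i=cams.camera_info("wrist");print(np.round(i["pose"],3).tolist(),np.round(i["intrinsics"],1).tolist())
cv2.imwrite("pics/w1.png",im[:,:,::-1])
E
```

```text
shift cm [-1.890e+00 -1.000e-02  1.086e+01] turn [-0.003  0.001 -0.007] tip in pliers [184.   -0.5 160.6] F [-0.73 -0.23 -0.73] t 1.225
[[0.98, 0.191, 0.048, 0.477], [0.197, -0.949, -0.247, 0.268], [-0.002, 0.252, -0.968, 0.324], [0.0, 0.0, 0.0, 1.0]] [[328.5, 0.0, 320.7], [0.0, 328.5, 199.3], [0.0, 0.0, 1.0]]
```

View pics/w1.png

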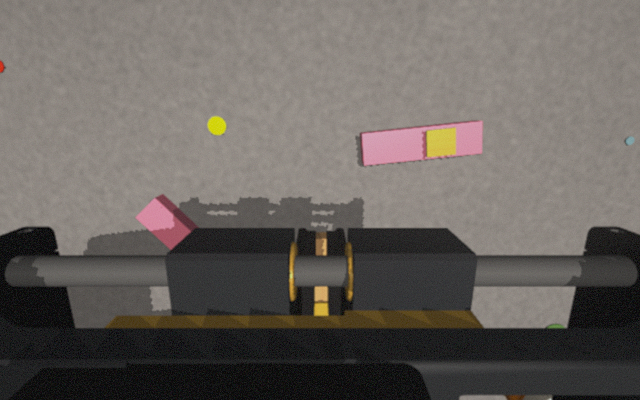

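The wrist picture shows the pink decoy and the closed fingers, with wood visible through the gap between them at about (321,243). The tool is therefore lined up laterally with the bar. Next I go down beyond the bar's end and push.

```bash
python3 -m crank '[[-0.5,0,5.4,0,0,-0.007,1],[-0.5,0,5.4,0,0,0,1],[0,0,0,0,0,0,1],[0,0,0,0,0,0,1]]' 20
python3 -m crank '[[-0.4,0,0,0,0,0,1],[-0.4,0,0,0,0,0,1],[-0.4,0,0,0,0,0,1],[-0.2,0,0,0,0,0,1],[0,0,0,0,0,0,1]]' |grep ft
python3 -c "from h import *;go(.1395,0,.052)"
```

```text
time: 1.78
position: [0.4919, 0.1946, 0.1257]
tool_rot: [0.629, 0.777, 0.001, 0.001]
ft_force: [0.2, -0.5, -0.6]
grip_width: -0.0002
grip_force: 0.0
ft_force: [0.4, 0.4, -1.3]
shift cm [-2.39  0.    0.23] turn [ 0.    -0.     0.006] tip in pliers [163.4   0.2  54.3] F [ 0.38  0.44 -1.33] t 2.4
```

```bash
for k in 1 2 3; do python3 -m crank '[[-0.3,0,0.05,0,0,0,1],[-0.3,0,0,0,0,0,1],[0,0,0,0,0,0,1]]' >/dev/null; python3 -c "from h import *;go(.1395,0,.052)"; done
```

```text
shift cm [-1.8   0.01  0.17] turn [-0.     0.     0.006] tip in pliers [157.5   0.2  53.7] F [-0.27  1.07  1.01] t 2.775
shift cm [-1.18  0.    0.12] turn [-0.     0.     0.006] tip in pliers [1.513e+02 1.000e-01 5.320e+01] F [-0.2   2.3   1.09] t 3.15
shift cm [-0.57  0.01  0.07] turn [-0.     0.     0.007] tip in pliers [1.452e+02 1.000e-01 5.270e+01] F [ 0.55 -0.23  1.53] t 3.525
```

```bash
for k in 1 2; do python3 -m crank '[[-0.15,0,0,0,0,0,1],[0,0,0,0,0,0,1]]' >/dev/null; python3 -c "from h import *;go(.1395,0,.052)"; done
python3 -m crank '[[-0.1,0,0,0,0,0,1],[0,0,0,0,0,0,1]]' >/dev/null; python3 -c "from h import *;go(.1395,0,.052)"
```

```text
shift cm [-0.45  0.    0.07] turn [-0.     0.     0.007] tip in pliers [1.44e+02 1.00e-01 5.27e+01] F [0.24 1.08 1.71] t 3.775
shift cm [-0.3   0.01  0.07] turn [-0.     0.     0.007] tip in pliers [1.425e+02 1.000e-01 5.270e+01] F [ 0.13  1.03 -0.85] t 4.025
shift cm [-0.21  0.01  0.07] turn [-0.     0.     0.007] tip in pliers [1.416e+02 1.000e-01 5.270e+01] F [-1.05  1.17  0.51] t 4.275
```

```bash
python3 -m crank '[[-0.1,0,0,0,0,0,1],[0,0,0,0,0,0,1]]' >/dev/null; python3 -c "from h import *;go(.1395,0,.052)"
python3 -m crank '[[-0.1,0,0,0,0,0,1],[0,0,0,0,0,0,1]]' >/dev/null; python3 -c "from h import *;go(.1395,0,.052)"
```

```text
shift cm [-0.11  0.01  0.07] turn [-0.     0.     0.007] tip in pliers [1.406e+02 1.000e-01 5.270e+01] F [-0.63  0.75 -0.46] t 4.525
shift cm [-0.    0.01  0.07] turn [-0.     0.     0.007] tip in pliers [1.395e+02 1.000e-01 5.270e+01] F [ 0.08  0.26 -0.18] t 4.775
```

Run:
```python
from h import *
im=cams.camera("side")[140:320,270:400];cv2.imwrite("pics/s2.png",cv2.resize(im[:,:,::-1],None,fx=3.3,fy=3.3,interpolation=cv2.INTER_CUBIC))
```

```text
(no output)
```

View pics/s2.png

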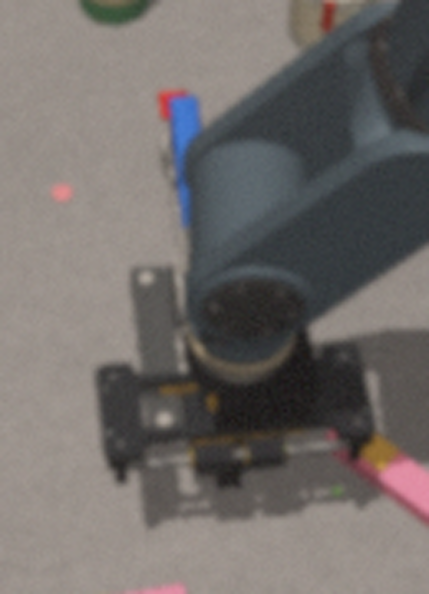

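The arm hides the bar in this side view, so I go on by feel in 1 mm steps.

```bash
python3 -m crank '[[-0.1,0,0,0,0,0,1],[0,0,0,0,0,0,1]]' >/dev/null; python3 -c "from h import *;go(.1395,0,.052)"
python3 -m crank '[[-0.1,0,0,0,0,0,1],[0,0,0,0,0,0,1]]' >/dev/null; python3 -c "from h import *;go(.1395,0,.052)"
```

```text
shift cm [0.1  0.01 0.07] turn [-0.     0.     0.007] tip in pliers [1.385e+02 1.000e-01 5.270e+01] F [-0.76  0.66 -1.11] t 5.075
shift cm [0.12 0.01 0.07] turn [ 0.    -0.001  0.006] tip in pliers [1.383e+02 1.000e-01 5.270e+01] F [ 0.35  5.14 -1.05] t 5.325
```

Contact with the stop shows as a step to 5 N with the motion stalled. I back off, rise and go over to the handle.

```bash
python3 -m crank '[[0,0,0,0,0,0,1],[1,0,0,0,0,0,1],[1,0,-3,0,0,0,1],[0,0,-6,0,0,0,1],[0,0,-6,0,0,0,1]]' >/dev/null
python3 -m crank '[[-6,0,0,0,0,0,1],[-6,0,0,0,0,0,1],[-6,0,0,0,0,0,1],[-6,0,0,0,0,0,1],[-3.7,0,0,0,0,0,1]]' >/dev/null
python3 -m crank '[[0,0,0,0,0,0,1]]' >/dev/null
python3 - <<'E'
from h import *
go(-.119,0,.16)
im=cams.camera("top")[160:250,215:375];cv2.imwrite("pics/t3.png",cv2.resize(im[:,:,::-1],None,fx=4,fy=4,interpolation=cv2.INTER_CUBIC))
E
```

```text
shift cm [ 0.35 -0.18  4.28] turn [0.001 0.002 0.003] tip in pliers [-122.4   -1.7  202.8] F [ 0.59 -0.21 -0.97] t 6.7
```

View pics/t3.png

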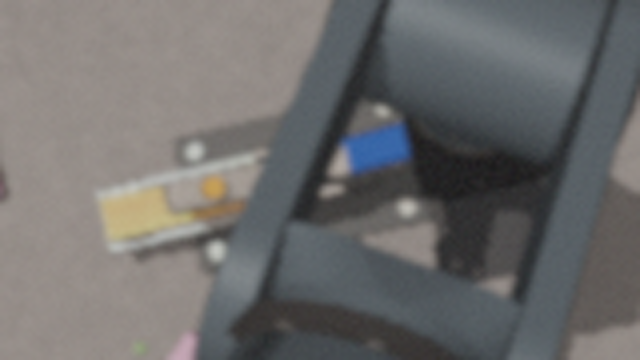

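The bar has moved in by about 7 px (19 mm) and now sits flush with the bed's end, so it is home. Next I press the handle.

```bash
python3 -m crank '[[0.2,-0.18,2,0,0,0,1],[0,0,1.8,0,0,0,1],[0,0,0,0,0,0,1]]' >/dev/null;python3 -c "from h import *;go(-.119,0,.12)"
for k in 1 2 3; do python3 -m crank '[[0,0,0.2,0,0,0,1],[0,0,0.2,0,0,0,1],[0,0,0,0,0,0,1]]' >/dev/null;python3 -c "from h import *;go(-.119,0,.12)"; done
```

```text
shift cm [-0.39  0.13  4.36] turn [-0.004 -0.002  0.008] tip in pliers [-115.2    1.1  163.6] F [ 0.28 -0.25  0.44] t 7.125
shift cm [-0.17 -0.    4.11] turn [0.001 0.    0.007] tip in pliers [-117.3    0.   161.1] F [ 0.79 -1.1   1.28] t 7.5
shift cm [-0.17  0.03  3.65] turn [-0.    -0.     0.006] tip in pliers [-117.3    0.3  156.5] F [-1.36  0.14 -0.25] t 7.875
shift cm [-0.14 -0.    3.36] turn [0.001 0.001 0.007] tip in pliers [-117.6   -0.   153.6] F [-1.85 -0.33  4.61] t 8.25
```

```bash
for k in 1 2 3 4; do python3 -m crank '[[0,0,0.2,0,0,0,1],[0,0,0.2,0,0,0,1]]' >/dev/null;python3 -c "from h import *;go(-.119,0,.12)"; done
```

```text
shift cm [-0.16 -0.01  3.01] turn [0.001 0.001 0.007] tip in pliers [-117.4   -0.   150.1] F [-1.07  1.08  6.68] t 8.5
shift cm [-0.19 -0.01  2.62] turn [0.001 0.    0.006] tip in pliers [-117.1   -0.   146.2] F [-2.91  1.72 12.64] t 8.75
shift cm [-0.2  -0.01  2.31] turn [0.001 0.    0.007] tip in pliers [-1.170e+02 -1.000e-01  1.431e+02] F [-3.69  2.59 15.53] t 9.0
shift cm [-0.21 -0.    1.87] turn [ 0.001 -0.     0.006] tip in pliers [-116.9    0.   138.7] F [-2.86  2.75 12.15] t 9.25
```

```bash
for k in 1 2 3; do python3 -m crank '[[0,0,0.2,0,0,0,1],[0,0,0.2,0,0,0,1]]' >/dev/null;python3 -c "from h import *;go(-.119,0,.12)"; done
for k in 1 2 3 4; do python3 -m crank '[[0,0,0.1,0,0,0,1],[0,0,0,0,0,0,1]]' >/dev/null;python3 -c "from h import *;go(-.119,0,.12)"; done
```

```text
shift cm [-0.2   0.    1.41] turn [ 0.001 -0.     0.007] tip in pliers [-117.     0.   134.1] F [-1.58  1.65  8.34] t 9.5
shift cm [-0.18  0.    0.97] turn [0.001 0.    0.007] tip in pliers [-117.2    0.   129.7] F [-1.61  1.25  5.39] t 9.75
shift cm [-0.13  0.    0.49] turn [0.001 0.001 0.007] tip in pliers [-117.7    0.   124.9] F [-0.19 -1.3   1.82] t 10.0
shift cm [-0.19  0.03  0.32] turn [-0.001 -0.001  0.006] tip in pliers [-117.1    0.4  123.2] F [-0.16 -0.1  -0.11] t 10.25
shift cm [-0.17  0.02  0.25] turn [-0.    -0.     0.007] tip in pliers [-117.3    0.2  122.5] F [-0.57  0.65 -0.43] t 10.5
shift cm [-0.17  0.02  0.17] turn [-0.    -0.     0.007] tip in pliers [-117.3    0.2  121.7] F [ 0.99 -0.32 -0.19] t 10.75
shift cm [-0.17  0.02  0.07] turn [-0.    -0.     0.007] tip in pliers [-117.3    0.2  120.7] F [ 0.51 -0.62  0.28] t 11.0
```

Past dead centre, and the handle has dropped on by itself. Now I feel for the stop in 1 mm steps.

```bash
for k in 1 2 3; do python3 -m crank '[[0,0,0.1,0,0,0,1],[0,0,0,0,0,0,1]]' >/dev/null;python3 -c "from h import *;go(-.119,0,.12)"; done
```

```text
shift cm [-0.17  0.02 -0.04] turn [-0.    -0.     0.007] tip in pliers [-117.3    0.2  119.6] F [-0.3   0.27 -0.32] t 11.25
shift cm [-0.17  0.02 -0.13] turn [-0.    -0.     0.007] tip in pliers [-117.3    0.2  118.7] F [ 0.31 -0.19  0.03] t 11.5
shift cm [-0.17  0.02 -0.24] turn [-0.    -0.     0.007] tip in pliers [-117.3    0.2  117.6] F [ 1.04 -0.25 -0.9 ] t 11.75
```

```bash
for k in 1 2 3; do python3 -m crank '[[0,0,0.1,0,0,0,1],[0,0,0,0,0,0,1]]' >/dev/null;python3 -c "from h import *;go(-.119,0,.12)"; done
```

```text
shift cm [-0.17  0.02 -0.33] turn [-0.    -0.     0.007] tip in pliers [-117.3    0.2  116.7] F [ 0.21  0.   -0.17] t 12.0
shift cm [-0.17  0.02 -0.43] turn [-0.    -0.     0.007] tip in pliers [-117.3    0.2  115.7] F [-0.02 -0.07  0.01] t 12.25
shift cm [-0.16  0.01 -0.47] turn [0.    0.    0.007] tip in pliers [-1.174e+02  1.000e-01  1.153e+02] F [-1.09 -0.93  3.83] t 12.5
```

Contact with the stop begins at about 115.5 mm.

```bash
for k in 1 2; do python3 -m crank '[[0,0,0.1,0,0,0,1],[0,0,0,0,0,0,1]]' >/dev/null;python3 -c "from h import *;go(-.119,0,.12)"; done
```

```text
shift cm [-0.15  0.01 -0.51] turn [0.    0.001 0.007] tip in pliers [-1.175e+02  1.000e-01  1.149e+02] F [-1.67  0.58  9.72] t 12.75
shift cm [-0.15  0.01 -0.54] turn [0.001 0.001 0.007] tip in pliers [-1.175e+02  1.000e-01  1.146e+02] F [-4.09  0.46 13.9 ] t 13.0
```

```bash
python3 -m crank '[[0,0,0,0,0,0,1],[0,0,-1,0,0,0,1],[0,0,-2,0,0,0,1],[0,0,-2,0,0,0,1],[-4.5,0,0,0,0,0,1]]' |grep ft
python3 -m crank '[[-4.5,0,0,0,0,0,1],[0,0,0,0,0,0,1],[0,0,0,0,0,0,1],[0,0,0,0,0,0,1],[0,0,0,0,0,0,1]]' |grep ft
python3 -m crank '[[0,0,0,0,0,0,1],[0,0,0,0,0,0,1],[0,0,0,0,0,0,1],[0,0,0,0,0,0,1],[0,0,0,0,0,0,1]]' |grep ft
python3 -m crank '[[0,0,0,0,0,0,1],[0,0,0,0,0,0,1],[0,0,0,0,0,0,1],[0,0,0,0,0,0,1],[0,0,0,0,0,0,1]]' |grep ft
python3 - <<'E'
from h import *
go(-.208,0,.105)
im=cams.camera("wrist");cv2.imwrite("pics/w4.png",im[:,:,::-1])
E
```

```text
ft_force: [0.6, -0.7, -0.2]
ft_force: [-0.1, -0.7, 0.9]
ft_force: [-0.3, 0.1, -0.1]
ft_force: [0.6, -0.5, -0.0]
shift cm [-0.07 -0.04  5.77] turn [-0.     0.     0.007] tip in pliers [-207.3   -0.4  162.7] F [ 0.63 -0.45 -0.04] t 15.5
```

View pics/w4.png

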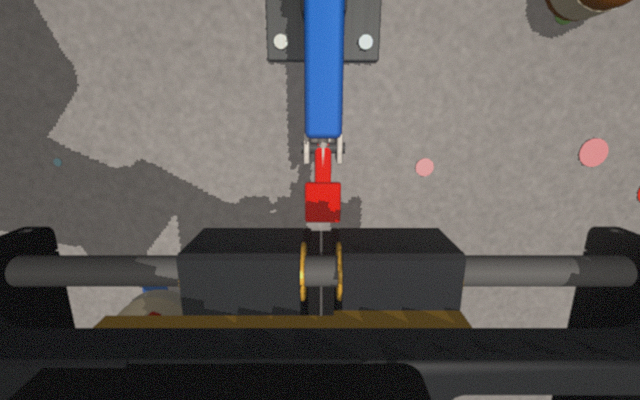

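The handle is locked. The red tab is at about (323,202), the handle's tail end is at (323,135), and the fingers line up with the tab laterally.

Run:
```python
from h import *
for uv,z in(((323,202),.098),((323,183),.098),((323,222),.098),((306,202),.098),((341,202),.098),((323,136),.118)):
    print(uv,np.round(E2.T@(ray("wrist",uv,z)[:2]-O)*1000,1))
```

```text
(323, 202) [-200.4   -2.2]
(323, 183) [-186.5   -2.1]
(323, 222) [-215.5   -2.4]
(306, 202) [-200.5   10. ]
(341, 202) [-200.3  -15.1]
(323, 136) [-152.6   -1.6]
```

```bash
python3 -m crank '[[0.2,0.1,3,0,0,0,1],[0,0,2.9,0,0,0,1],[0,0,0,0,0,0,1]]' |grep ft
for k in 1 2 3 4; do python3 -m crank '[[0,0,0.2,0,0,0,1],[0,0,0.2,0,0,0,1],[0,0,0,0,0,0,1]]' >/dev/null;python3 -c "from h import *;go(-.205,0,.08)"; done
```

```text
ft_force: [-1.5, 0.5, -0.7]
shift cm [ 0.06 -0.17  2.05] turn [0.001 0.001 0.007] tip in pliers [-205.6   -1.7  100.5] F [ 0.07 -0.79 -0.  ] t 16.3
shift cm [ 0.11 -0.17  1.61] turn [0.001 0.002 0.007] tip in pliers [-206.    -1.7   96.1] F [-0.48 -2.54  2.88] t 16.675
shift cm [ 0.18 -0.19  1.3 ] turn [0.002 0.003 0.007] tip in pliers [-206.8   -1.9   93. ] F [-0.31 -3.58  7.63] t 17.05
shift cm [ 0.25 -0.19  0.87] turn [0.002 0.004 0.007] tip in pliers [-207.4   -1.9   88.7] F [-0.12 -4.55  5.08] t 17.425
```

```bash
for k in 1 2 3; do python3 -m crank '[[0,0,0.15,0,0,0,1],[0,0,0,0,0,0,1]]' >/dev/null;python3 -c "from h import *;go(-.205,0,.08)"; done
```

```text
shift cm [ 0.16 -0.2   0.67] turn [0.002 0.003 0.006] tip in pliers [-206.6   -2.    86.7] F [ 0.74 -3.84  3.38] t 17.675
shift cm [ 0.13 -0.2   0.5 ] turn [0.002 0.002 0.007] tip in pliers [-206.3   -2.    85. ] F [ 1.68 -4.22  2.77] t 17.925
shift cm [ 0.14 -0.2   0.35] turn [0.002 0.002 0.007] tip in pliers [-206.3   -2.1   83.5] F [ 1.25 -5.91  3.01] t 18.175
```

The force fell from 7.6 to 3 N, so the handle has probably sprung open. I retreat and check.

```bash
python3 -m crank '[[0,0,-1.5,0,0,0,1],[-2,0,-3,0,0,0,1],[-6,0,-6,0,0,0,1],[-4,0,-4,0,0,0,1],[0,0,0,0,0,0,1]]' |grep ft
python3 - <<'E'
from h import *
a=cams.camera("top")[150:250,215:415];b=cams.camera("side")[130:310,270:430]
r=lambda i,s:cv2.resize(i[:,:,::-1],s,interpolation=cv2.INTER_CUBIC)
c=np.zeros((500,800,3),np.uint8);c[:200,:400]=r(a,(400,200));c[:450,400:800]=r(b,(400,450));cv2.imwrite("pics/e5.png",c)
w=cams.camera("wrist");cv2.imwrite("pics/w5.png",w[:,:,::-1])
for n,roi in(("side",(300,155,360,300)),("top",(225,170,375,235))):
    m=masks(cams.camera(n),roi)["blue"];k=max(cv2.findContours(m,0,2)[0],key=cv2.contourArea);print(n,[np.round(v,1) for v in cv2.minAreaRect(k)])
E
```

```text
ft_force: [0.5, 0.4, 0.1]
side [array([327. , 188.1]), array([36.7,  8.2]), np.float64(82.6)]
top [array([321.7, 193.5]), array([ 8.4, 40.1]), np.float64(75.3)]
```

View pics/e5.png

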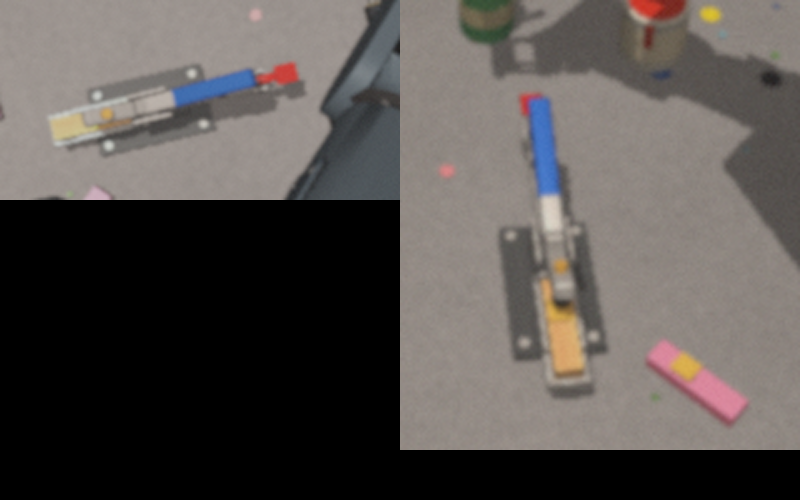

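View pics/w5.png

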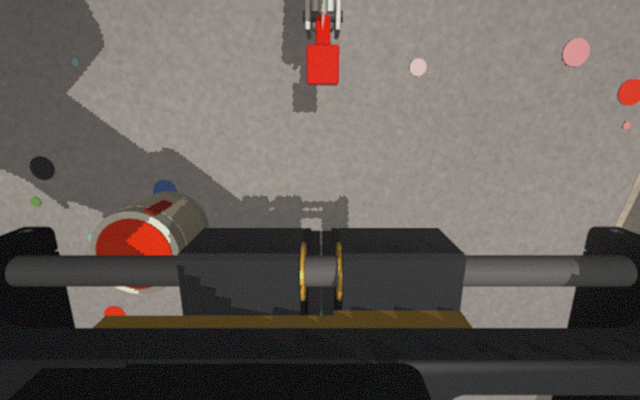

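The handle's blue rectangle matches the one at the start in both views, so it is fully open. The bar is home, the tab is at rest, and the robot is clear of everything.

```bash
python3 -m crank '[[0,0,0,0,0,0,1],[0,0,0,0,0,0,1]]' |grep -E "time|ft"; python3 -c "from rig import ticket;print(ticket.hand_in())"
```

```text
time: 19.3
ft_force: [-0.6, -0.9, 0.5]
the job is handed in; nothing more can be done
None
```

I handed the job in at 19.3 s, but the hand-in returned no verdict: the bar is home, the handle was pressed onto its stop at 14 N, stayed locked untouched for about 2 s, and sprang fully open at the red lever; I inferred that the plate is flush from the handle locking and did not measure it.

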